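# Fold down the farrier's ratchet hoof rest

### The arm

A 7-joint arm with a two-finger parallel gripper is mounted at the origin on the work surface. World frame = base frame: x ahead of the robot, y to its left, z up, the work surface at z = 0. Lengths are in mm, angles in rad, forces in N, time in s.
With the tool pointing down it reaches from about 400 to 900 mm from the base axis. Payload 5.5 kg.
Tool frame: the origin (TCP) lies on the centre line of the jaws, within the pads' length; the fingertips stand 25 mm ahead of it and the grasp point (between the pads) lies 6 mm ahead of it (env.tip_extent is the distance from the TCP to the fingertips, in mm); z points along the fingers, y is the line along which they close (so a half turn about z gives the same grasp; the last joint's range is limited). The gripper opens to 92 mm and grips with 3 to 60 N. Pads are 19 mm wide; open, the fingers measure 130 mm over their backs; the gripper's body (75 mm by 190 mm) begins 47 mm behind the grasp point.
Start: joints at [-0.891, 0.501, -0.427, 1.55, 0.221, 1.138, -0.21], TCP at [263.108, 594.368, 251.729] pointing down, gripper open.
Joint ranges: [-2.88, 2.88], [-0.31, 2.03], [-1.54, 1.56], [0.2, 2.42], [-1.41, 4.55], [0.19, 2.02], [-2.57, 2.57]. Speed limits (rad/s): [2.57, 2.57, 3.14, 3.14, 3.14, 3.14, 3.14].

### API

Orientations are given as a unit quaternion [x, y, z, w].
In Python, from workcell import env gives the robot as it stands. Calls block until the motion is done:
- env.goto(position, orientation): joint-space move of the TCP to a pose.
- env.move_linear(position, orientation=None, speed=150, contact_N=None): straight line of the TCP; orientation=None keeps the orientation; speed is the mean speed in mm/s. With contact_N (N) it stops when the force on the tool has changed by that much, and returns True; else False.
- env.movej(angles): joint-space move.
- env.release() and env.close(newtons=None): open the fingers fully, or close them until they stop; newtons is the grip in N (None keeps the last).
- env.sleep(seconds).
- env.solve_ik(position, orientation): joint angles nearest the present ones, or None.
- env.sense(): the state.
- env.snapshot(name): name is "scene" or "top"; returns the picture (420x560x3 uint8, blue, green, red); there is no depth.
- env.camera_model(name): a dict with "fx", "fy", "cx", "cy" (pixels), "rvec" (rotation vector, rad) and "tvec" (3), from world to camera coordinates, as OpenCV has them. Camera axes: x right, y down, z forward; pixel columns grow to the right and rows downward; lengths in mm; the calibration is good to about 2 mm. A picture is of the moment at which its call begins. camera_model takes no time and is no camera call.
A pose or a line that the arm cannot do raises env.PlanningError and nothing moves.
- env.sign_off(): hands the job in; it is judged then, once.
The state is a dict: "clock": time; "qpos": joint angles; "qd": joint speeds; "effort": joint torques, N m; "tcp_pos": TCP position; "tcp_rot": TCP orientation; "contact_force": force on the tool from outside, world axes, zero at the start; "wrist_torque": the same for the moment, N m; "opening": finger opening in mm; "grip_force": force on a finger pad.
Only numpy, scipy, OpenCV 4.12 (cv2) and the standard library are available. Lean on these libraries where they do the work, as an engineer would, in place of code of your own. Each camera call takes 0.05 s, during which the arm holds its last target. There are 200 camera calls.

### The job

The hoof rest bolted to the bench is propped up on its ratchet: first press the steel thumb tab of its pawl all the way down so that the pawl comes free of the teeth, then push the padded crossbar of its arm down past the teeth until the arm lies fully down on its stop. Only press and push with the fingers, leave the pawl free and the arm down, and do not pick up or shift any of the tools and other things lying about.

Things in the scene. Friction and masses are not known exactly. Their poses are not given: they have to be found in the camera images.
- rest: The rest's frame, bolted down. Origin on the bench top below the arm's pivot, z up; own +y is where the arm points when down, own -y the tab's side; turned up to 0.5 rad. Grey base plate 120 mm (x), from y -190 to +250 mm, 12 mm thick; cheek plates, 48 mm over both, 177 mm high at y -80 to -45 mm, else 125 mm; stop post 92 mm high at y 150 mm.
- pivot (a point): Centre of the arm's pivot, 100 mm above the bench over the origin of the frame. The pivot's axis runs along the frame's own x. It also carries a toothed steel wheel, 20 mm thick, 67 mm in radius over its teeth.
- rest_arm (a joint): Angle of the arm, rad: 0 = highest (1.12 rad above level), 1.12 = fully down: level, on its stop; starts between 0.03 and 0.19. Elevation above level = 1.12 minus this value. With the pawl in, a tooth stops it at about 0.22. With the pawl free it does not drop: the pivot is stiff, the arm stays where left, and the crossbar needs some 3 to 10 N of push all the way.
- crossbar (a point): Centre of the arm's padded crossbar: a black rubber-covered round bar, 28 mm in diameter, 110 mm long along the frame's own x, at the arm's end, 200 mm from the pivot. Its top is 14 mm above this point. When the arm is down this point is 100 mm above the bench and 200 mm along the frame's own +y from the pivot.
- pawl (a joint): Angle of the pawl, rad: 0 = in the teeth, 0.38 = tab pressed down to its stop, the nose well clear of the teeth (it clears them at about 0.2). Starts between 0 and 0.03. Stiff pivot, no spring: it stays where it is left. About 3 to 4 N on the tab move it.
- pawl_tab (a point): Centre of the top face of the pawl's thumb tab: flat steel plate 44 mm (frame's own x) by 40 mm (y), 8 mm thick, at the start 180 mm above the bench and 130 mm along the frame's own -y from the arm's pivot. The pawl is a rocker pivoted 70 mm nearer the arm, 162 mm above the bench: the tab sinks about 26 mm in an arc while the nose at the other end rises.
- nail_tin: Bystander, loose: open aluminium tin of nails, 68 mm across, 75 mm high. Origin at the centre of its underside, as for all bystanders. Stands on the robot's side of the rest.
- oil_bottle: Bystander, loose: white plastic bottle, 56 mm across, 135 mm high. Stands on the robot's side of the rest; it and the tin may have changed places.
- horseshoe: Bystander, loose: flat steel horseshoe, about 130 mm, 10 mm thick, beyond the rest near its arm.
- hammer: Bystander, loose: blue-handled hammer, 260 mm long, lying beyond the rest near its pawl.
- rasp: Bystander, loose: long flat hoof rasp with a wooden handle, about 400 mm, lying well to the robot's left.
- mug: Bystander, loose: blue mug, 80 mm across, 95 mm high, to the robot's right.
- spare_shoe: Bystander, loose: dark steel horseshoe, about 130 mm, 10 mm thick, far left.

How it is judged:
By the outcome, as a careful person would: the job done as asked, in the order asked, and still so for the second after the job is handed in, with the robot touching nothing.
It also fails if it takes over 38 s, if anything falls off the work surface, if the arm or the gripper's body presses on something with over 40 N, if the wrist force passes 120 N, or if a joint passes its speed limit or range.

## Working session

There is one attempt and no reset: what is moved stays moved. The work goes in short steps, each a Python script; the robot and the scene stay as the last script left them, time stands still between calls to the robot, and variables do not carry over. Pictures are saved under pics/ and viewed, at most 10 in all, crops included, and the job is handed in when it is done.

```bash
mkdir -p pics; python3 - <<'E'
from workcell import env
import cv2
for n in("scene","top"):
    cv2.imwrite(f"pics/{n}0.png",cv2.resize(env.snapshot(n),(800,600),interpolation=cv2.INTER_CUBIC))
    print(env.camera_model(n))
s=env.sense();print(s["clock"],s["tcp_pos"],s["tcp_rot"],s["opening"],env.tip_extent)
E
```

```text
{'fx': 411.95896929716935, 'fy': 411.95896929716935, 'cx': 269.6879335520542, 'cy': 204.21542858381326, 'rvec': array([ 1.80264996,  1.83644472, -0.65179313]), 'tvec': array([  -1.91498378, -339.3156278 , 1616.16992049])}
{'fx': 433.2203493037336, 'fy': 433.2203493037336, 'cx': 278.4504424214852, 'cy': 201.7967077187658, 'rvec': array([ 2.1368126 , -2.14759459,  0.1919798 ]), 'tvec': array([-2.74634660e-02,  5.83848658e+02,  1.46144600e+03])}
0.1 [262.90784291 593.83496783 250.80335477] [ 2.06851604e-01  9.78371964e-01 -8.18503364e-04 -2.08318484e-04] 92.03727264823756 25.0
```

View pics/scene0.png

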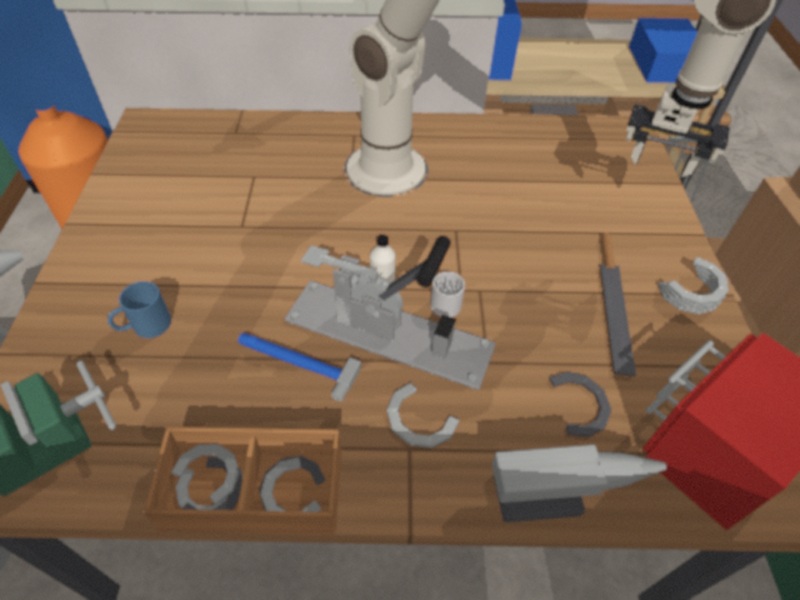

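View pics/top0.png

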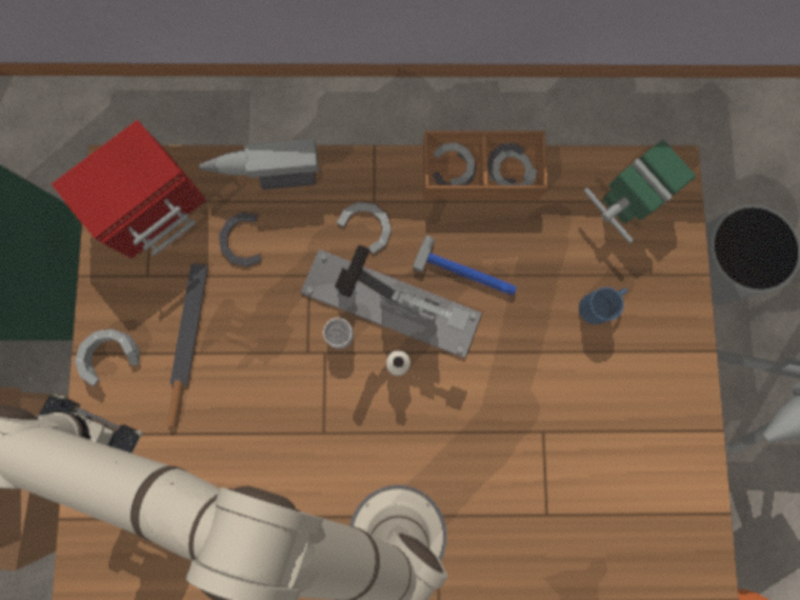

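The scene view shows the base plate's corners near (288,318), (313,285), (493,345) and (478,385), and the tab near (315,255). In the top view the corners are near (318,251), (302,293), (466,357) and (481,312), and the crossbar is near (352,270). I'll enlarge both views for a closer reading.

```bash
python3 - <<'E'
from workcell import env
import cv2
a=env.snapshot("scene")[155:275,190:350]; b=env.snapshot("top")[165:260,200:345]
cv2.imwrite("pics/sc.png",cv2.resize(a,None,fx=5,fy=5,interpolation=cv2.INTER_CUBIC))
cv2.imwrite("pics/tc.png",cv2.resize(b,None,fx=5,fy=5,interpolation=cv2.INTER_CUBIC))
E
```

```text
(no output)
```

View pics/sc.png

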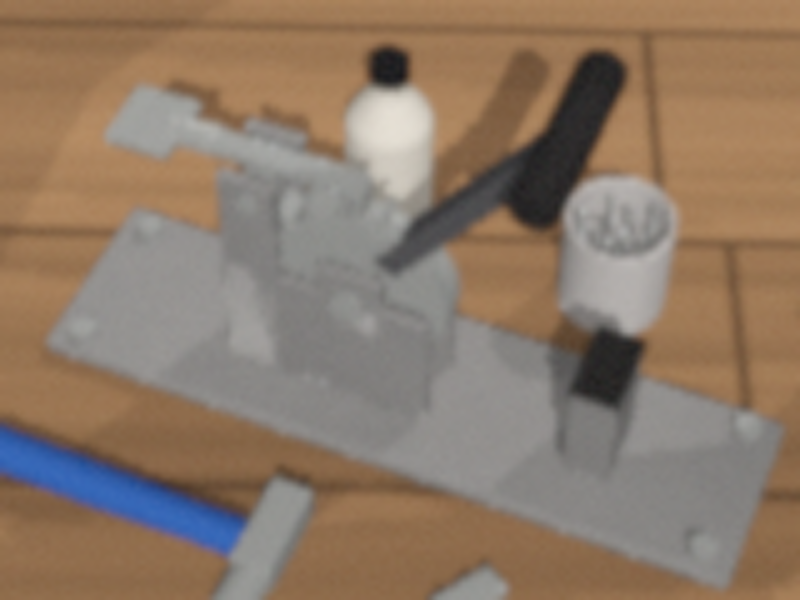

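View pics/tc.png

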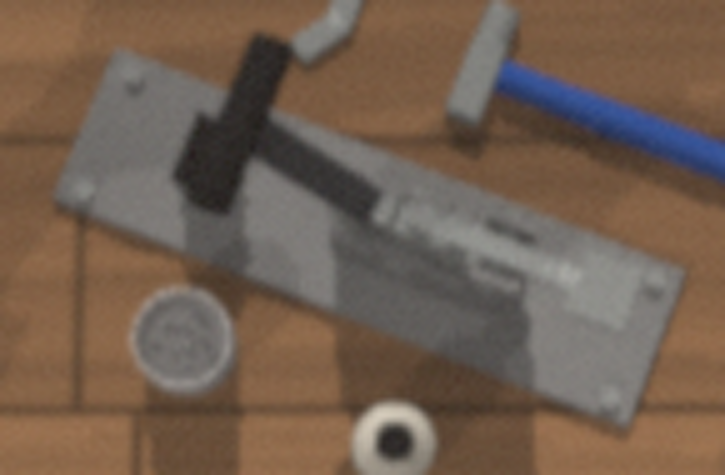

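The scene crop puts the plate corners at (140,207), (48,345), (780,428) and (725,588), the tab at (155,122), and the bar running from (600,70) to (535,208). The top crop puts the corners at (118,50), (57,205), (685,268) and (625,430), and the tab at (603,293). The tin and bottle stand below the plate, on the robot's side. I'll fit the frame pose and arm angle to these points.

```bash
cat > h.py <<'E'
import numpy as np, cv2, json
from scipy.spatial.transform import Rotation as R
from workcell import env
def W(p,f):  # frame -> world
    c,s=np.cos(f[2]),np.sin(f[2]); p=np.asarray(p,float)
    return np.array([f[0]+c*p[0]-s*p[1], f[1]+s*p[0]+c*p[1], p[2]])
def proj(P,n):
    m=env.camera_model(n); K=np.array([[m["fx"],0,m["cx"]],[0,m["fy"],m["cy"]],[0,0,1.]])
    return cv2.projectPoints(np.array(P,float).reshape(-1,1,3),m["rvec"],m["tvec"],K,None)[0].reshape(-1,2)
def bar(a,x=0,r=200,h=0):
    e=1.12-a; return [x,r*np.cos(e),100+r*np.sin(e)+h]
E
python3 - <<'E'
from h import *
from scipy.optimize import least_squares
S=np.array([(140,207),(48,345),(780,428),(725,588),(155,122),(600,70),(535,208)])/5+[190,155]
T=np.array([(57,205),(118,50),(625,430),(685,268),(603,293),(268,50)])/5+[200,165]
def pts(f): return [W(p,f) for p in [(-60,-190,12),(60,-190,12),(-60,250,12),(60,250,12),(0,-130,180),bar(f[3],-46),bar(f[3],46)]]
def res(f):
    p=pts(f); return np.r_[(proj(p,"scene")-S).ravel(),(proj([p[2],p[3],p[0],p[1],p[4],p[6]],"top")-T).ravel()]
r=least_squares(res,[580,0,-.37,.1],x_scale=[100,100,.3,.1]);f=r.x
print(f, r.fun.reshape(-1,2).round(1).tolist())
print("tab",W((0,-130,180),f),"bar",W(bar(f[3]),f),"pivot",W((0,0,100),f),"down",W(bar(1.12),f))
json.dump(f.tolist(),open("f.json","w"))
# tin/bottle tops
for n,px,z in(("tin",(183,338),75),("bottle",(395,440),135)):
    g=least_squares(lambda q:proj([q[0],q[1],z],"top")[0]-(np.array(px)/5+[200,165]),[500,0]).x;print(n,g)
E
```

```text
[ 5.44219489e+02 -1.20031355e+01 -3.85249735e-01  1.52713947e-01] [[-1.6, -1.0], [-1.4, -1.6], [1.0, -1.0], [0.1, -0.9], [-1.0, -1.8], [-0.5, 1.5], [0.0, -1.4], [-2.0, -1.9], [-1.0, -1.5], [-0.1, -0.9], [-0.2, 0.0], [-0.4, -1.1], [-0.5, 0.1]]
tab [ 495.36671363 -132.47473525  180.        ] bar [586.87443616  93.18453687 264.66969684] pivot [544.21948896 -12.00313552 100.        ] down [619.37760485 173.33778715 100.        ]
tin [474.48085315 139.43582459]
bottle [402.39375862  -2.40041566]
```

The fit agrees to about 1.5 px, and the bar angle of 0.15 is within its stated range. Next I'll press the tab.

```bash
cat >> h.py <<'E'
try: f=json.load(open("f.json"))
except Exception: f=None
def quat(k=1):  # tool down, finger line along the frame's x
    y=k*np.array([np.cos(f[2]),np.sin(f[2]),0]); z=np.array([0,0,-1.]); return R.from_matrix(np.c_[np.cross(y,z),y,z]).as_quat()
def tcp(p): return W(p,f)+[0,0,25]   # TCP for fingertips at frame point p
E
python3 - <<'E'
from h import *
P=tcp((0,-134,300)); c=[]
for k in(1,-1):
    for p in(P,tcp((0,-134,150)),tcp(bar(1.12))):
        q=env.solve_ik(p,quat(k)); print(k,None if q is None else np.round(q,2))
        if p is P and q is not None: c.append((abs(np.array(q)-env.sense()["qpos"]).max(),k))
k=min(c)[1]; json.dump(k,open("k.json","w"))
env.close(20)
env.move_linear([263,594,380],speed=250)
env.goto(P,quat(k))
env.move_linear(tcp((0,-134,190)),speed=150)
s=env.sense();print(k,s["clock"],s["tcp_pos"],s["opening"],s["contact_force"])
hit=env.move_linear(tcp((0,-134,146)),speed=25,contact_N=20)
s=env.sense();print(hit,s["clock"],s["tcp_pos"],s["contact_force"])
cv2.imwrite("pics/press.png",cv2.resize(env.snapshot("scene")[130:270,180:360],None,fx=4,fy=4,interpolation=cv2.INTER_CUBIC))
E
```

```text
1 [ 0.01  0.15  0.23  1.82 -0.04  1.17 -0.13]
1 [ 0.03  0.33  0.23  1.98 -0.1   0.84 -0.08]
1 [-0.29  0.59 -0.03  1.68  0.02  0.87 -0.72]
-1 [ 1.3   0.53 -1.45  1.79  0.54  1.33  2.48]
-1 [-0.75  0.77  1.36  2.   -0.85  1.12 -2.53]
-1 [ 0.09  0.67 -0.58  1.66  0.43  0.94  2.12]
1 5.9 [ 494.50633476 -136.32428919  215.71501662] 0.5475585328354795 [-0.01916099 -0.01553499  0.30242559]
True 7.2167 [ 493.96403638 -137.14991439  179.77901923] [-4.18656521  0.03112558 11.47474638]
```

View pics/press.png

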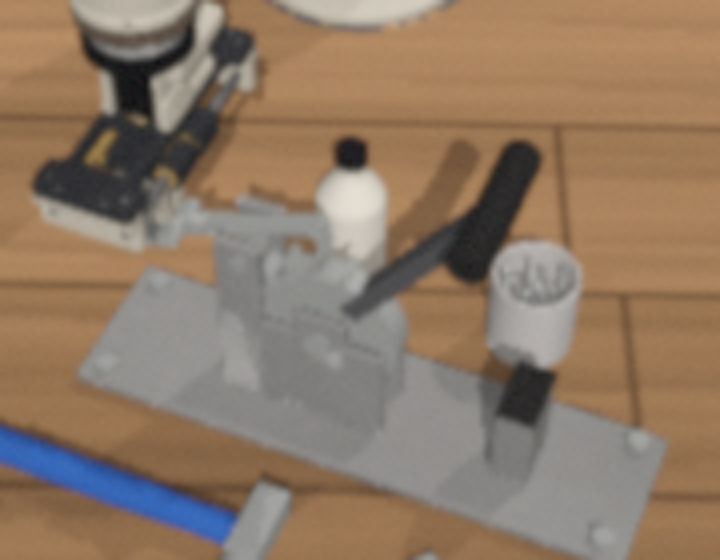

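The tab is pressed to its stop: TCP z is 180 against a predicted 182 or so, the force rise ended the move, and the nose is clearly raised at about (325,225). Next is the crossbar, whose bar runs from (470,265) to (520,155).

```bash
python3 - <<'E'
from h import *
q=quat(1); a0=f[3]
env.move_linear(tcp((0,-134,330)),speed=200)
env.goto(tcp(bar(a0,h=60)),q)
env.move_linear(tcp(bar(a0,h=22)),speed=150)
hit=env.move_linear(tcp(bar(a0,h=6)),speed=30,contact_N=3)
s=env.sense();print(hit,s["clock"],s["tcp_pos"],s["contact_force"], tcp(bar(a0,h=14)))
for a in np.linspace(a0,1.08,7)[1:]:
    hit=env.move_linear(tcp(bar(a,h=13)),speed=60,contact_N=35)
    s=env.sense();print(hit,s["clock"],np.round(s["tcp_pos"]-tcp(bar(a,h=13)),1),s["contact_force"].round(1))
    if hit: break
else:
    hit=env.move_linear(tcp(bar(1.12,h=4)),speed=20,contact_N=22)
    s=env.sense();print(hit,s["clock"],np.round(s["tcp_pos"]-tcp(bar(1.12,h=14)),1),s["contact_force"].round(1))
cv2.imwrite("pics/push.png",cv2.resize(env.snapshot("scene")[130:270,180:360],None,fx=4,fy=4,interpolation=cv2.INTER_CUBIC))
E
```

```text
True 10.0667 [587.86321714  93.79304798 303.38588783] [-0.26890251  0.75614419  2.66603232] [586.87443616  93.18453687 303.66969684]
False 10.7333 [1.2 1.5 1.3] [1.1 2.7 5.2]
False 11.4 [1.6 2.6 1.8] [2.3 4.8 6.7]
False 12.0667 [1.7 3.1 2. ] [0.1 5.3 6.6]
False 12.7333 [1.4 2.7 1.6] [1.  3.6 5.2]
False 13.4 [0.6 1.3 0.6] [1.1 3.1 4.5]
False 14.0667 [-0.4 -0.9 -0.2] [0.4 0.9 2.6]
True 14.6 [-0.2 -0.6  0. ] [-2.3 -0.9  7.7]
```

View pics/push.png

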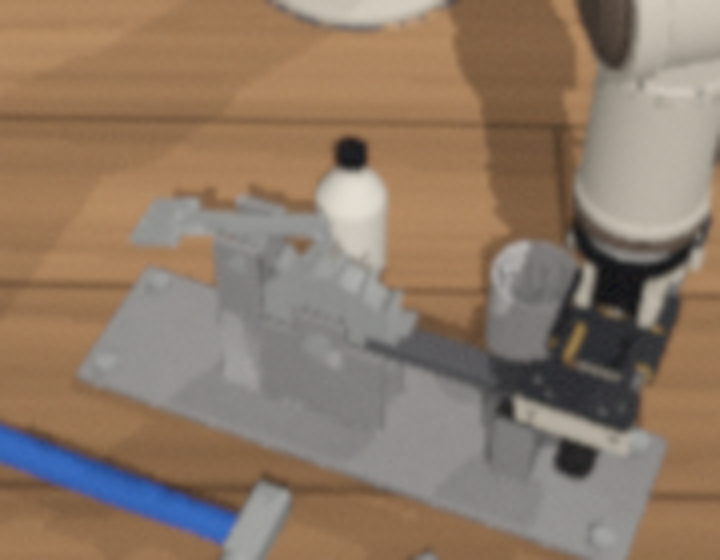

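The arm lies level on the stop post at about (515,385): the height matches to 0 mm and the force rise ended the move. The pawl is still raised. I'll retreat and check once more.

```bash
python3 - <<'E'
from h import *
env.move_linear(tcp(bar(1.12,h=200)),speed=150)
env.sleep(0.3)
s=env.sense();print(s["clock"],s["contact_force"].round(1))
print("expected bar ends px in crop", ((proj([W(bar(1.12,x),f) for x in(-55,55)],"scene")-[180,130])*4).round())
cv2.imwrite("pics/end.png",cv2.resize(env.snapshot("scene")[130:270,180:360],None,fx=4,fy=4,interpolation=cv2.INTER_CUBIC))
E
```

```text
16.3417 [ 0.1 -0.5 -0.2]
expected bar ends px in crop [[617. 350.]
 [569. 469.]]
```

View pics/end.png

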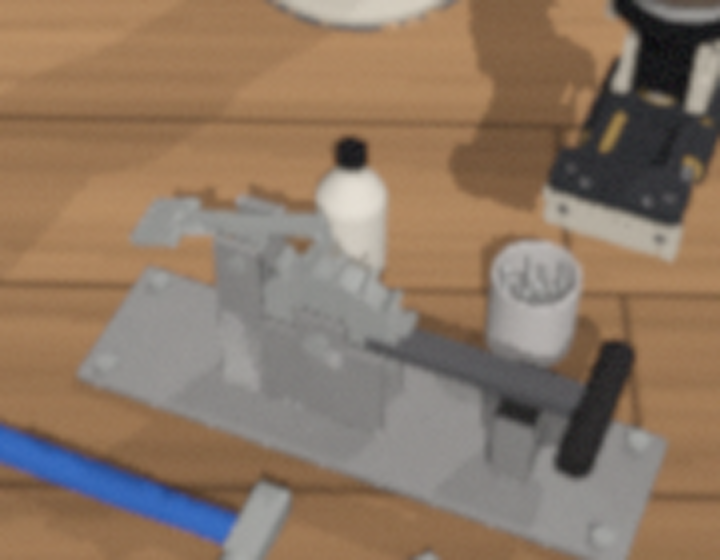

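The bar ends at (617,350) and (573,467) match the predicted down position, the arm lies on the post, the pawl is free, and the tin and bottle haven't moved.

```bash
python3 -c "
from workcell import env
print(env.sign_off())"
```

```text
the job is handed in; nothing more can be done
None
```

The job is handed in: I pressed the pawl tab down to its stop, then pushed the arm down onto its stop post, in about 16 s of robot time; the last picture shows the pawl still free, the arm down, and the tin and bottle unmoved.

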